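# Unclip the test jig's hold-down head and park it on the rail

### The job

Pinch the two spring buttons on the sides of the test jig's hold-down head to free its catches, and lift the head off, leaving the circuit board in the jig. Hang the head by its hook on the parking stand's rail, body on the robot's side: lower the hook onto the rail before letting go, and leave the head hanging there. Leave the other things on the bench alone.

Things in the scene. Friction and masses are not known exactly. Their poses are not given: they have to be found in the camera images.
- head_grip (a point): Middle of the jig's hold-down head, between its two side buttons: an aluminium block with a hook, 124 x 48 x 82 mm, upright on the jig. 55 mm above its underside, 27 below its top. x points to the hook, y to the left button, z up. Block: x -45 to +35, y -24 to +24 mm. Button faces (y = +-32 mm; +-24 pressed) span 28 mm in x and 19 mm above to 19 below this point: pinch here.
- head: The same head (loose, about 0.3 kg); origin at its underside's middle, 55 mm below head_grip, same axes. A tooth at each button's foot, under a lip of the jig, holds it down; 5 mm of travel of a button frees its tooth. Keep both pressed while it is lifted the first 25 mm; they can stay pinched to carry it. Centre of mass: within 3 mm of head_grip in x, about 8 mm below it.
- hook_seat (a point): Underside of the head's hook arm, which bears on the rail: 53 mm along x and 17 mm above head_grip; head's axes. The arm is 24 mm wide, 10 thick, level with the block's top, and ends in a lip (8 mm thick) that turns down 30 mm below this point. The gap between block and lip is 36 mm, open downwards; this point is 18 mm from each.
- button_left (a joint): Grey ribbed spring button on the head's +y side, 28 x 38 mm, standing 8 mm proud: 0 released, 0.008 m fully in. About 3 N to start, 8.5 N fully in. Over both buttons: 64 mm released, 48 mm pressed.
- button_right (a joint): The same on the head's -y side.
- jig: Grey plastic test jig, fixed; origin under the head's seat at bench level, axes of the clipped head (hook away from the robot). Deck 35 mm high, x -120 to +60, y -75 to +75 mm; the head stands on it with 2 mm play. The catches at its sides (x -17 to +17, 28 to 48 mm off centre) are 61 mm high; other guides lower. A round orange button near the robot, 52 mm high, plays no part.
- board: Green circuit board, loose, 100 x 30 x 8 mm, lying in the jig half under the head and pointing towards the robot; origin at the middle of its underside. It stays there.
- rail_mid (a point): Top of the parking stand's level steel rail (12 mm diameter) at its middle, 171 mm above the bench; x level, away from the robot, square to the rail, y along it, z up. Two uprights, 150 mm apart, rise 7 mm above it. The head's x points along this x when hung. With hook_seat above this point (within 8 mm in x) the head can be lowered freely, block in front of the plate.
- stand: The stand, fixed; origin under its foot plate (130 x 180 x 12 mm), 30 mm in front of and 171 mm below rail_mid, same axes. Below the rail an upright plate, its face 14 mm in front of the rail's centre line, runs from 36 to 81 mm below the rail's top, upright to upright. When let go, the hung head tips by about 0.25 rad, foot against the plate, and rests there.
- tile: White ceramic tile, loose, 100 x 100 x 8 mm, origin under its middle. Leave alone.
- insert_tool: Brass-tipped heat set insert tool, loose, 182 mm long, 24 mm wide, 22 mm high, lying between jig and stand; origin under its middle. Leave alone.
- adapter: Red anodized prop adapter, loose, 60 mm high, 36 mm across, standing; origin under its middle. Leave alone.
- battery: Flight battery, loose, 145 x 44 x 34 mm, origin under its middle. Leave alone.
- driver: Screwdriver, loose, about 180 mm long, lying at the left. Leave alone.
Mind the look-alikes: they are no part of the job. Leave any purple look-alike of the head alone. What is shaped like the stand but red is not meant.

How it is judged:
By the outcome, as a careful person would: the job done as asked, in the order asked, and still so for the second after the job is handed in, with the robot touching nothing.
It also fails if it takes over 54 s, if anything falls off the work surface, if the arm or the gripper's body presses on something with over 40 N, if the wrist force passes 120 N, or if a joint passes its speed limit or range.

### The arm

A 6-joint arm with a two-finger parallel gripper is mounted at the origin on the work surface. World frame = base frame: x ahead of the robot, y to its left, z up, the work surface at z = 0. Lengths are in m, angles in rad, forces in N, time in s.
With the tool pointing down it reaches from about 0.35 to 1 m from the base axis. Payload 7.1 kg.
Tool frame: the origin (TCP) lies between the finger pads; the fingertips stand 22 mm ahead of it and the grasp point (between the pads) lies 3 mm ahead of it; x points along the fingers, y is the direction in which the jaws open and shut, and the axes are right-handed (so a half turn about x gives the same grasp; the last joint's range is limited). The gripper opens to 85 mm and grips with 20 to 120 N. Pads are 22 mm wide; open, the fingers measure 114 mm over their backs; the gripper's body (76 mm by 85 mm) begins 54 mm behind the grasp point. The pads swing forward as they close: fully open they stand 13 mm farther back than shut.
Start: joints at [1.143, 0.423, 1.63, -0, 1.089, -0.019], TCP at [0.248, 0.573, 0.253] pointing down, gripper open.
Joint ranges: [-3, 3], [-0.9, 2.11], [0.09, 2.58], [-1.31, 4.45], [0.11, 2.69], [-2.54, 2.54]. Speed limits (rad/s): [2.39, 2.39, 3.01, 3.14, 3.14, 3.14].

### API

Orientations are given as a rotation vector (axis times angle).
In Python, from rig import manip gives the robot as it stands. The module is installed in compiled form; this text tells all that it offers. Calls block until the motion is done:
- manip.move_to(position, orientation): joint-space move of the TCP to a pose.
- manip.servo_line(position, orientation=None, rate=0.15): straight line of the TCP; orientation=None keeps the orientation; rate is the mean speed in m/s.
- manip.set_joints(angles): joint-space move.
- manip.command_gripper(opening, f_grip=None): finger opening in m; f_grip is the grip in N (None keeps the last); returns when the fingers have stopped.
- manip.hold(seconds).
- manip.solve_ik(position, orientation): joint angles nearest the present ones, or None.
- manip.camera(name): name is "side" or "top" or "wrist"; returns a dict with "image" (384x512x3 uint8, red, green, blue), "fx", "fy", "cx", "cy" (pixels), "cam_to_world" (4x4, takes a point from camera to world coordinates); the wrist camera has in their place "mount" (4x4, takes a point from camera to tool coordinates, whose origin is the TCP and whose axes are the tool frame's). Camera axes: x right, y down, z forward; pixel columns grow to the right and rows downward; lengths in m; the calibration is good to about 2 mm. A picture is of the moment at which its call begins: read the wrist's pose just before it. There is no depth.
A pose or a line that the arm cannot do raises manip.IKError and nothing moves.
- manip.sign_off(): hands the job in, once; it reports no verdict.
Readings, each from a call of its own:
- manip.get_time(): time.
- manip.get_joint_positions(): joint angles.
- manip.get_joint_vel(): joint speeds.
- manip.get_tau(): joint torques, N m.
- manip.get_position(): TCP position.
- manip.get_ee_rot(): TCP orientation.
- manip.get_contact_force(): force on the tool from outside, world axes, zero at the start.
- manip.get_torque(): the same for the moment, N m.
- manip.get_width(): finger opening in m.
Only numpy, scipy, OpenCV 4.12 (cv2) and the standard library are available. Lean on these libraries where they do the work, as an engineer would, in place of code of your own. Each camera call takes 0.05 s, during which the arm holds its last target. There are 200 camera calls.

## Working session

There is one attempt and no reset: what is moved stays moved. The work goes in short steps, each a Python script; the robot and the scene stay as the last script left them, time stands still between calls to the robot, and variables do not carry over. Pictures are saved under pics/ and viewed, about 8 in all and at most 12, crops included, and the job is handed in when it is done.

```bash
mkdir -p pics; python3 - <<'E'
from rig import manip
import cv2, numpy as np, pickle
d={}
for n in ("side","top"):
    c=manip.camera(n); d[n]=c
    cv2.imwrite(f"pics/{n}0.png",cv2.cvtColor(c["image"],cv2.COLOR_RGB2BGR))
    print(n,c["fx"],c["cx"],c["cy"],np.round(c["cam_to_world"],3).tolist())
pickle.dump(d,open("cams.pkl","wb"))
im=np.hstack([cv2.imread("pics/side0.png"),cv2.imread("pics/top0.png")])
a=cv2.resize(cv2.imread("pics/top0.png"),(800,600),interpolation=cv2.INTER_CUBIC);cv2.imwrite("pics/top0b.png",a)
a=cv2.resize(cv2.imread("pics/side0.png"),(800,600),interpolation=cv2.INTER_CUBIC);cv2.imwrite("pics/side0b.png",a)
print(manip.get_time())
E
```

```text
side 450.96635699015707 261.4594067157591 188.87273287095175 [[0.913, -0.296, 0.282, 0.216], [-0.409, -0.69, 0.597, -0.753], [0.018, -0.66, -0.751, 1.047], [0.0, 0.0, 0.0, 1.0]]
top 392.9359677905117 252.1277505209372 191.85396752078955 [[0.016, -0.988, 0.151, 0.382], [-1.0, -0.013, 0.018, -0.018], [-0.016, -0.152, -0.988, 1.218], [0.0, 0.0, 0.0, 1.0]]
0.1
```

View pics/top0b.png

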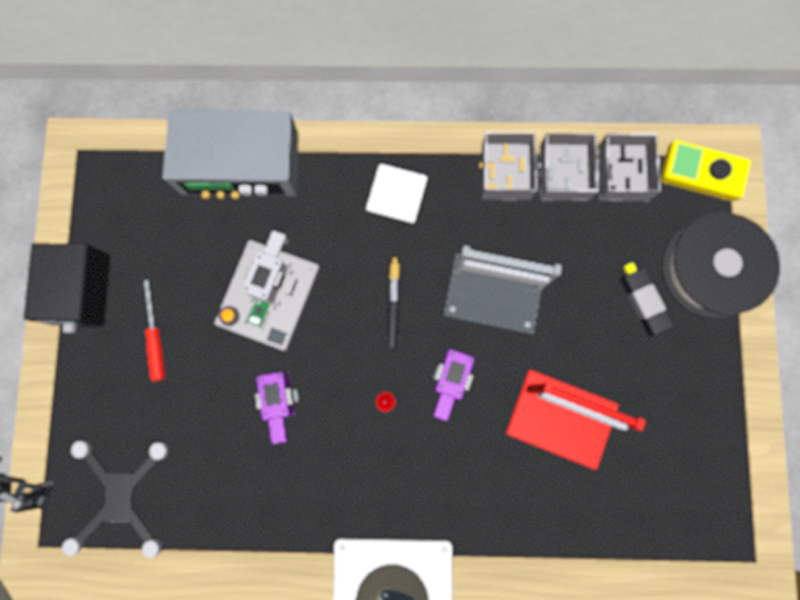

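View pics/side0b.png

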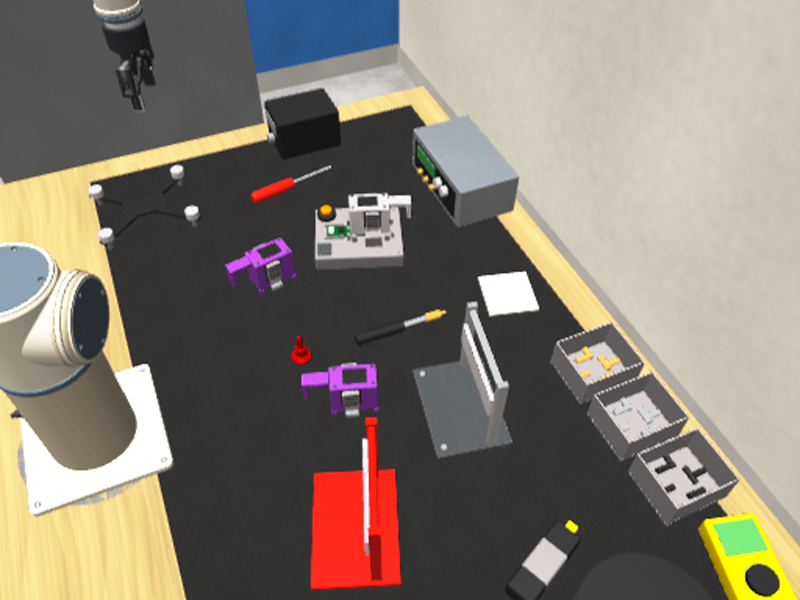

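Top view (800x600 picture): the silver head is on the grey jig at (265,270) with its hook at (277,240). The purple look-alikes are at (273,400) and (455,375). The grey stand is at (505,290) and the red look-alike at (570,420). The silver head and grey stand fit the description. I'll confirm them in an enlarged crop.

```bash
cat > h.py <<'E'
import numpy as np, cv2, pickle
def ray(c,u,v):
    T=c["cam_to_world"]; d=T[:3,:3]@np.array([(u-c["cx"])/c["fx"],(v-c["cy"])/c["fy"],1.]); return T[:3,3],d
def plane(c,u,v,z):
    o,d=ray(c,u,v); return o+d*(z-o[2])/d[2]
def tri(rays):
    A=0;b=0
    for o,d in rays:
        d=d/np.linalg.norm(d);P=np.eye(3)-np.outer(d,d);A=A+P;b=b+P@o
    return np.linalg.solve(A,b)
def crop(im,u,v,w,h,s):
    return cv2.resize(im[v:v+h,u:u+w],None,fx=s,fy=s,interpolation=cv2.INTER_CUBIC)
E
python3 - <<'E'
from h import *
t=cv2.imread("pics/top0.png");s=cv2.imread("pics/side0.png")
a=np.hstack([crop(t,135,143,80,60,5),crop(t,282,150,80,60,5)])
b=np.hstack([crop(s,195,115,80,60,5),crop(s,255,185,80,112,300/112)[:300] if 0 else cv2.resize(s[185:297,255:355],(400,300))])
cv2.imwrite("pics/crop1.png",np.vstack([a,b]))
E
```

```text
(no output)
```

View pics/crop1.png

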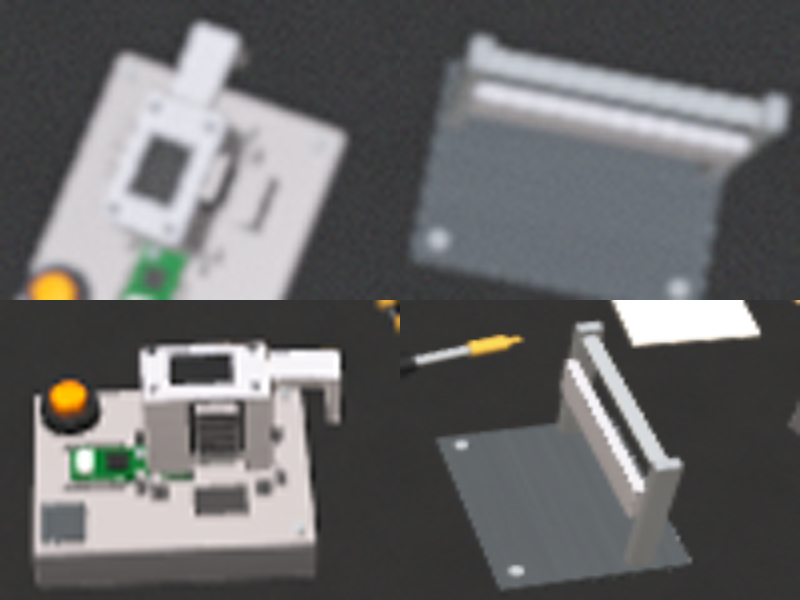

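The crop confirms both: an uncoloured aluminium head on the jig with its hook away from the robot, and a grey stand with its plate in front of the rail. Next I'll cast rays for the head top corners and the upright tops.

```bash
python3 - <<'E'
from h import *
d=pickle.load(open("cams.pkl","rb"));T=d["top"];S=d["side"]
P=lambda x,y,z:plane(T,135+x/5-.4,143+y/5-.4,z)
Q=lambda x,y:(282+(x-400)/5-.4,150+y/5-.4)
R=lambda x,y:(255+(x-400)/4-.4,185+(y-300)*112/300-.4)
f=lambda n,p:print(n,np.round(p,4))
for n,x,y in (("TL",145,95),("TR",228,118),("BR",190,240),("BL",110,210),("HL",200,22),("HR",243,38)): f(n,P(x,y,.117))
f("deck far L",P(122,55,.035));f("deck far R",P(347,132,.035))
# side view head top, z=.117
SS=lambda x,y,z:plane(S,195+x/5-.4,115+(y-300)/5-.4,z)
for n,x,y in (("s nearL",150,350),("s farL",262,345),("s farR",272,388),("s nearR",147,400),("lip L",340,350),("lip R",335,378)): f(n,SS(x,y,.117))
for n,q,r in (("upL",Q(484,45),R(590,328)),("upR",Q(775,105),R(665,463))):
    f(n+" tri",tri([ray(T,*q),ray(S,*r)])); f(n+" top",plane(T,*q,.178)); f(n+" side",plane(S,*r,.178))
for n,r in (("foot nearL",R(437,437)),("foot nearR",R(500,588)),("farR",R(690,563))): f(n,plane(S,*r,.012))
for n,q in (("foot nearL t",Q(412,262)),): f(n,plane(T,*q,.012))
# rail line on top at z=.171+.0: centre highlights
f("railL",plane(T,*Q(500,62),.168));f("railR",plane(T,*Q(755,112),.168))
E
```

```text
TL [0.635  0.2587 0.117 ]
TR [0.6221 0.2102 0.117 ]
BR [0.5509 0.2288 0.117 ]
BL [0.5676 0.2754 0.117 ]
HL [0.6786 0.229  0.117 ]
HR [0.6694 0.2036 0.117 ]
deck far L [0.6791 0.2949 0.035 ]
deck far R [0.6321 0.1533 0.035 ]
s nearL [0.5687 0.2771 0.117 ]
s farL [0.6352 0.2542 0.117 ]
s farR [0.6251 0.2145 0.117 ]
s nearR [0.5503 0.2342 0.117 ]
lip L [0.6784 0.2307 0.117 ]
lip R [0.6647 0.2078 0.117 ]
upL tri [ 0.6314 -0.1218  0.1779]
upL top [ 0.6338 -0.1225  0.178 ]
upL side [ 0.6288 -0.1217  0.178 ]
upR tri [ 0.5995 -0.2772  0.1803]
upR top [ 0.6027 -0.2787  0.178 ]
upR side [ 0.5976 -0.2756  0.178 ]
foot nearL [ 0.5394 -0.092   0.012 ]
foot nearR [ 0.5041 -0.2676  0.012 ]
farR [ 0.6287 -0.2927  0.012 ]
foot nearL t [ 0.5361 -0.0946  0.012 ]
railL [ 0.6268 -0.1322  0.168 ]
railR [ 0.6008 -0.2703  0.168 ]
```

```bash
cat >> h.py <<'E'
from scipy.spatial.transform import Rotation as Ro
def ori(yaw,flip=False):
    s=-1 if flip else 1
    x=np.array([0,0,-1.]);y=s*np.array([-np.sin(yaw),np.cos(yaw),0]);return Ro.from_matrix(np.c_[x,y,np.cross(x,y)]).as_rotvec()
def wcam(m,name):
    p=np.array(m.get_position());r=np.array(m.get_ee_rot()); c=m.camera("wrist")
    M=np.eye(4);M[:3,:3]=Ro.from_rotvec(r).as_matrix() if r.size==3 else r.reshape(3,3);M[:3,3]=p
    c["cam_to_world"]=M@c["mount"];pickle.dump(c,open(name+".pkl","wb"))
    cv2.imwrite(f"pics/{name}.png",cv2.cvtColor(c["image"],cv2.COLOR_RGB2BGR));return c
E
python3 - <<'E'
from h import *
from rig import manip as m
print(m.get_ee_rot(),ori(0),ori(0,True))
for f in (0,1):
    for p,y in (((.6,.239,.24),-.31),((.6,.239,.093),-.31),((.563,-.189,.26),-.2),((.563,-.189,.157),-.2)):
        q=m.solve_ik(p,ori(y,f));print(f,None if q is None else np.round(q,2))
f=0 if m.solve_ik((.6,.239,.24),ori(-.31,0)) is not None and abs(m.solve_ik((.6,.239,.24),ori(-.31,0))[5])<1.6 else 1
m.move_to((.57,.249,.26),ori(-.31,f))
c=wcam(m,"w1");print(f,m.get_time(),m.get_position(),np.round(c["mount"],3).tolist(),c["fx"])
E
```

```text
[ 0.31958195  1.54721618 -0.32176757] [0.         1.57079633 0.        ] [ 2.22144147  0.         -2.22144147]
0 [ 0.36  0.47  1.59 -0.    1.08 -0.9 ]
0 [ 0.36  0.66  1.66 -0.    0.82 -0.9 ]
0 [-0.34  0.37  1.7  -0.    1.08 -1.71]
0 [-0.34  0.5   1.76 -0.    0.88 -1.71]
1 [ 0.36  0.47  1.59 -0.    1.08  2.24]
1 [ 0.36  0.66  1.66 -0.    0.82  2.24]
1 [-0.34  0.37  1.7   0.    1.08  1.43]
1 [-0.34  0.5   1.76  0.    0.88  1.43]
0 1.825 [0.56952969 0.25000379 0.25996758] [[0.001, -0.306, 0.952, -0.121], [1.0, 0.0, -0.001, -0.0], [-0.0, 0.952, 0.306, -0.079], [0.0, 0.0, 0.0, 1.0]] 311.15379959246246
```

View pics/w1.png

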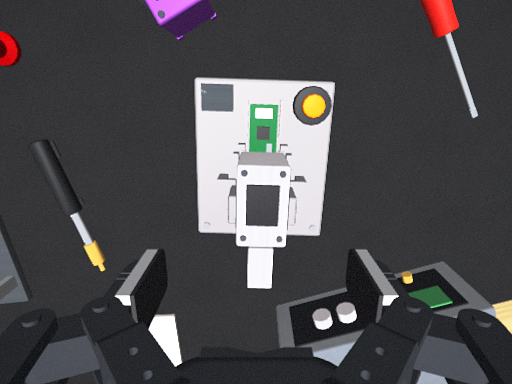

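Wrist view: the head's top face has its near corners at (238,166) and (289,167) and its far corners at (236,245) and (287,246). The hook ends at (248–272,288). Next I'll cast those to z=0.117.

```bash
python3 - <<'E'
from h import *
c=pickle.load(open("w1.pkl","rb"))
P={n:plane(c,u,v,.117)[:2] for n,u,v in (("nR",238,166),("nL",289.5,167),("fR",236,245),("fL",287,246.5),("hR",247.5,288),("hL",272,288.5))}
for n in P: print(n,np.round(P[n],4))
n=(P["nR"]+P["nL"])/2;f=(P["fR"]+P["fL"])/2;h=(P["hR"]+P["hL"])/2
L=np.linalg.norm
print("len",L(f-n),L(h-n),"w",L(P["nL"]-P["nR"]),L(P["fL"]-P["fR"]))
for a in (f,h): d=a-n;print("yaw",np.arctan2(d[1],d[0]))
d=(h-n)/L(h-n);print("centre est",n+.045*d,f-.035*d,h-.079*d)
for w in (P["nL"]-P["nR"],P["fL"]-P["fR"]): print("yaw w",np.arctan2(-w[0],w[1]))
D=[plane(c,u,v,.035)[:2] for u,v in ((195,79),(334,82),(320,236),(199,233))]
print(np.round(D,4)); e=D[1]-D[0];print(np.arctan2(-e[0],e[1]))
e=D[2]-D[3];print(np.arctan2(-e[0],e[1]))
E
```

```text
nR [0.5487 0.2396]
nL [0.5631 0.282 ]
fR [0.6203 0.2134]
fL [0.6364 0.2587]
hR [0.6685 0.2089]
hL [0.6764 0.2319]
len 0.07657586375954506 0.12339983528210635 w 0.04470474178104257 0.04813223903698374
yaw -0.3290450884389449
yaw -0.333563983089677
centre est [0.59838585 0.24606158] [0.59526301 0.2475099 ] [0.59781877 0.24625808]
yaw w -0.32859478863215846
yaw w -0.34123791751344945
[[0.4636 0.2161]
 [0.5107 0.3539]
 [0.679  0.2965]
 [0.6303 0.1569]]
-0.32923085159672794
-0.3357984770770073
```

```bash
python3 - <<'E'
from h import *
from rig import manip as m
m.move_to((.598,.2450,.185),ori(-.332))
c=wcam(m,"w2");print(m.get_time(),m.get_position(),m.get_width())
E
```

```text
2.2917 [0.59792589 0.2456863  0.18590841] 0.08516618159217476
```

View pics/w2.png

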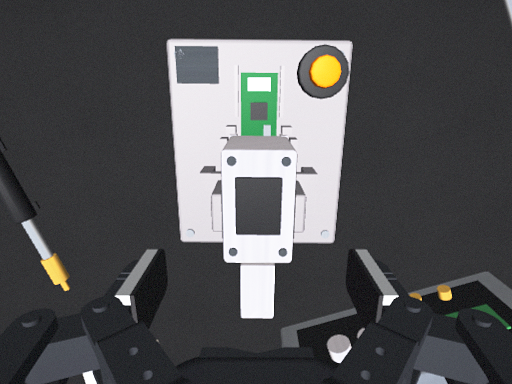

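```bash
python3 - <<'E'
from h import *
c=pickle.load(open("w2.pkl","rb"));L=np.linalg.norm
P={n:plane(c,u,v,.117)[:2] for n,u,v in (("nR",221.5,150.5),("nL",296.5,151.5),("fR",223.5,262.5),("fL",292,263),("hR",240.5,318),("hL",274,318.5))}
n=(P["nR"]+P["nL"])/2;f=(P["fR"]+P["fL"])/2;h=(P["hR"]+P["hL"])/2
print("len",L(f-n),L(h-n),"w",L(P["nL"]-P["nR"]),L(P["fL"]-P["fR"]),L(P["hL"]-P["hR"]))
d=(h-n)/L(h-n);print("yaw",np.arctan2(d[1],d[0]),n+.045*d,f-.035*d,h-.079*d)
w=P["nL"]-P["nR"];print(np.arctan2(-w[0],w[1]))
E
```

```text
len 0.07718767942785125 0.1230952345979384 w 0.04572200758476886 0.046929111324169555 0.024458131718217792
yaw -0.33869624388167924 [0.59838633 0.24597967] [0.59571426 0.24685873] [0.59753297 0.24628028]
-0.3440275436681341
```

```bash
python3 - <<'E'
from h import *
from rig import manip as m
F=lambda s:print(s,round(m.get_time(),2),np.round(m.get_position(),4),np.round(m.get_contact_force(),1),round(m.get_width(),4))
o=ori(-.332)
m.servo_line((.5978,.2462,.091),o,rate=.08);F("down")
m.command_gripper(.04,45);F("closed")
if m.get_width()<.051:
    p=m.get_position()
    m.servo_line((p[0],p[1],p[2]+.012),o,rate=.04);F("up12")
    m.servo_line((p[0],p[1],p[2]+.035),o,rate=.05);F("up35")
    if m.get_contact_force()[2]>-8:
        m.servo_line((p[0],p[1],.27),o,rate=.15);F("up")
c=wcam(m,"w3");t=m.camera("top");s=m.camera("side");g=lambda c:cv2.cvtColor(c["image"],cv2.COLOR_RGB2BGR)
cv2.imwrite("pics/c2.png",np.hstack([cv2.resize(g(c),(400,300)),crop(g(s),195,75,100,75,4)]))
E
```

```text
down 3.62 [0.5982 0.2464 0.0916] [0.4 0.1 0.4] 0.0855
closed 4.05 [0.5985 0.2464 0.0923] [-1.  -1.1  7.2] 0.0474
up12 4.53 [0.5984 0.2464 0.1044] [ 0.3 -0.  -4. ] 0.0476
up35 5.14 [0.5985 0.2464 0.1276] [ 0.5  0.5 -3.3] 0.0473
up 6.24 [0.5978 0.2461 0.2688] [ 0.4 -0.3 -4.1] 0.0474
```

View pics/c2.png

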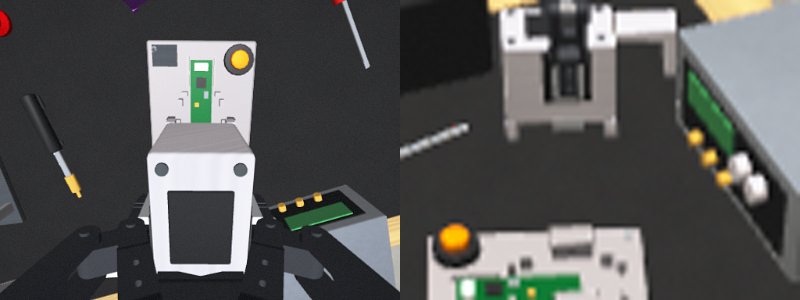

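The head is held by both pressed buttons (47 mm) and lifted. The board is still in the jig. Next I'll carry it to just above the rail.

```bash
python3 - <<'E'
from h import *
from rig import manip as m
F=lambda s:print(s,round(m.get_time(),2),np.round(m.get_position(),4),np.round(m.get_contact_force(),1),round(m.get_width(),4))
o=ori(-.202)
m.servo_line((.5609,-.1886,.27),o,rate=.18);F("over")
m.servo_line((.5609,-.1886,.213),o,rate=.1);F("pre")
g=lambda c:cv2.cvtColor(c["image"],cv2.COLOR_RGB2BGR)
d={n:m.camera(n) for n in ("top","side")};pickle.dump(d,open("cams2.pkl","wb"))
cv2.imwrite("pics/c3.png",np.hstack([crop(g(d["top"]),280,130,80,100,5),crop(g(d["side"]),265,165,80,100,5)]))
E
```

```text
over 8.97 [ 0.561 -0.188  0.27 ] [ 0.   0.  -4.6] 0.0473
pre 9.68 [ 0.5613 -0.1887  0.2133] [-0.1 -0.4 -3.2] 0.0477
```

View pics/c3.png

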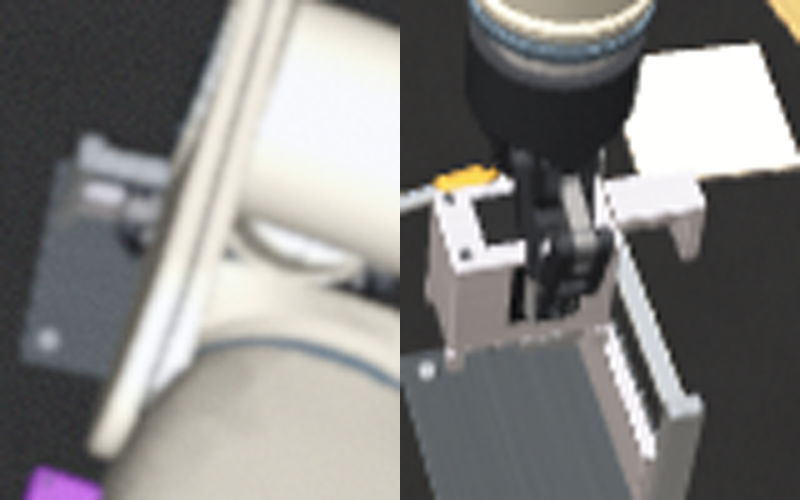

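```bash
python3 - <<'E'
from h import *
S=pickle.load(open("cams2.pkl","rb"))["side"]
R=lambda x,y,z:plane(S,265+(x-400)/5-.4,165+y/5-.4,z)
d=np.array([np.cos(-.202),np.sin(-.202)]);y=np.array([-d[1],d[0]]);g=np.array([.5613,-.1887])
for n,px,lx,ly in (("nearL",(433,190),-45,24),("nearR",(458,273),-45,-24),("lipL",(697,178),79,12),("lipR",(706,210),79,-12)):
    w=R(*px,.238)[:2]; e=g+lx/1e3*d+ly/1e3*y; r=w-e
    print(n,np.round(w,4),"err along,across mm",np.round([r@d*1e3,r@y*1e3],1))
for n,px in (("upR",(686,407)),): print(n,R(*px,.178))
# rail top line near right upright
for px in ((612,222),(672,398)): print("rail",R(*px,.170))
E
```

```text
nearL [ 0.5233 -0.1574] err along,across mm [ 1.5 -0.9]
nearR [ 0.5132 -0.2059] err along,across mm [ 1.3 -2.5]
lipL [ 0.6403 -0.1997] err along,across mm [ 0.6 -7. ]
lipR [ 0.6346 -0.2183] err along,across mm [-1.2 -2.3]
upR [ 0.59888814 -0.2778114   0.178     ]
rail [ 0.62264433 -0.16147907  0.17      ]
rail [ 0.59884598 -0.26637858  0.17      ]
```

```bash
python3 - <<'E'
from h import *
from rig import manip as m
F=lambda s:print(s,round(m.get_time(),2),np.round(m.get_position(),4),np.round(m.get_contact_force(),1),np.round(m.get_torque(),2),round(m.get_width(),4))
o=ori(-.202);x,y=.5606,-.1886
F("pre")
m.servo_line((x,y,.185),o,rate=.06);F("185")
if abs(m.get_contact_force()[0])<4:
    m.servo_line((x,y,.164),o,rate=.05);F("164")
    z=.164
    while z>.148:
        z-=.001; m.servo_line((x,y,z),o,rate=.02); m.hold(.1); F("%.3f"%z)
        if m.get_contact_force()[2]>2 or np.linalg.norm(m.get_contact_force()[:2])>5: break
g=lambda c:cv2.cvtColor(c["image"],cv2.COLOR_RGB2BGR)
s=m.camera("side");cv2.imwrite("pics/c4.png",crop(g(s),255,165,100,75,7))
E
```

```text
pre 9.78 [ 0.5615 -0.1888  0.2139] [ 0.7  0.3 -3.7] [ 0.01  0.01 -0.01] 0.0476
185 10.4 [ 0.5606 -0.1886  0.1847] [ 0.4 -0.8 -2.8] [-0.03  0.05 -0.05] 0.0477
164 10.97 [ 0.5605 -0.1886  0.1637] [ 0.2 -0.5 -4. ] [ 0.    0.03 -0.04] 0.0475
0.163 11.32 [ 0.5607 -0.1886  0.1632] [ 0.5 -0.8 -3.3] [0.02 0.01 0.04] 0.0475
0.162 11.67 [ 0.5606 -0.1886  0.162 ] [ 1.6 -0.6 -4.6] [-0.01 -0.04 -0.01] 0.0478
0.161 12.02 [ 0.5606 -0.1886  0.161 ] [-0.3 -0.5 -4.2] [0.04 0.01 0.01] 0.0473
0.160 12.37 [ 0.5606 -0.1886  0.16  ] [-0.1 -0.2 -3.9] [-0.06 -0.01 -0.01] 0.0475
0.159 12.72 [ 0.5606 -0.1886  0.159 ] [ 0.5  1.  -4.4] [-0.05  0.    0.03] 0.0475
0.158 13.07 [ 0.5606 -0.1886  0.158 ] [ 0.4 -0.7 -3.7] [ 0.02 -0.05  0.01] 0.0475
0.157 13.42 [ 0.5606 -0.1886  0.157 ] [-0.5  0.8 -4.3] [-0.05  0.02 -0.01] 0.0475
0.156 13.77 [ 0.5608 -0.1887  0.1563] [-0.5 -0.  -0.5] [ 0.   -0.1  -0.05] 0.0475
0.155 14.12 [ 0.5609 -0.1888  0.1556] [-3.   0.2  6. ] [-0.1  -0.16 -0.04] 0.0475
```

View pics/c4.png

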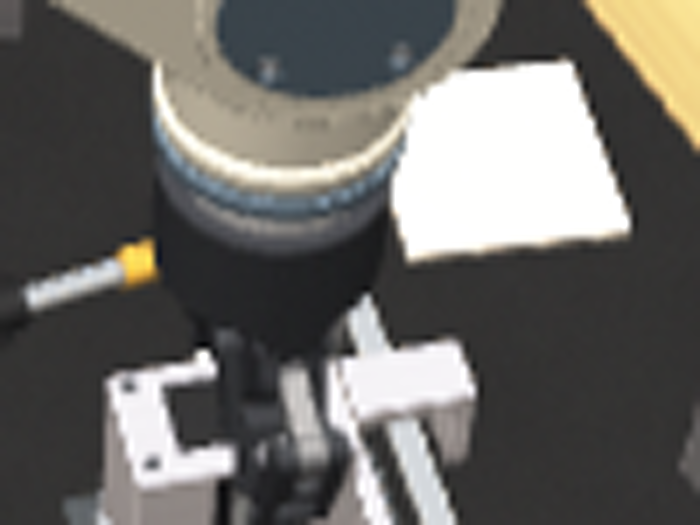

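Contact came at the predicted height (TCP z 0.156). The rail passes under the hook arm, with the lip beyond it. Releasing now.

```bash
python3 - <<'E'
from h import *
from rig import manip as m
F=lambda s:print(s,round(m.get_time(),2),np.round(m.get_position(),4),np.round(m.get_contact_force(),1),round(m.get_width(),4))
o=ori(-.202)
for w in (.054,.062,.07,.085): m.command_gripper(w,20);F(w)
m.hold(.4);F("hold")
p=m.get_position()
m.servo_line((p[0],p[1],.19),o,rate=.05);F("up")
m.servo_line((p[0],p[1],.30),o,rate=.12);F("up2")
m.move_to((.42,.03,.33),ori(0));m.hold(.5);F("away")
g=lambda c:cv2.cvtColor(c["image"],cv2.COLOR_RGB2BGR)
s=m.camera("side");t=m.camera("top");cv2.imwrite("pics/c5.png",np.hstack([cv2.resize(g(s),(400,300)),crop(g(s),255,180,100,75,4)]))
cv2.imwrite("pics/c5t.png",g(t))
a=cv2.imread("pics/c5.png");b=np.hstack([crop(g(t),120,135,100,75,4),crop(g(t),275,140,100,75,4)]);cv2.imwrite("pics/c5.png",np.vstack([a,b]))
E
```

```text
0.054 14.41 [ 0.5603 -0.1885  0.1544] [-0.4 -0.7 -2.5] 0.0541
0.062 14.66 [ 0.5603 -0.1885  0.1546] [ 0.1  0.6 -3.3] 0.0623
0.07 14.91 [ 0.561  -0.1887  0.1554] [-1.5  0.3 -0.3] 0.0702
0.085 15.21 [ 0.5607 -0.1886  0.1551] [-1.   0.2 -0.1] 0.0851
hold 15.61 [ 0.5606 -0.1886  0.155 ] [ 0.4 -0.4 -0.5] 0.0847
up 16.46 [ 0.5605 -0.1885  0.1899] [ 0.1 -0.   0.1] 0.0851
up2 17.52 [ 0.5601 -0.1884  0.2991] [-0.9  0.5  0.3] 0.0853
away 19.05 [0.4201 0.0298 0.3299] [ 0.6 -0.3 -0.2] 0.085
```

View pics/c5.png

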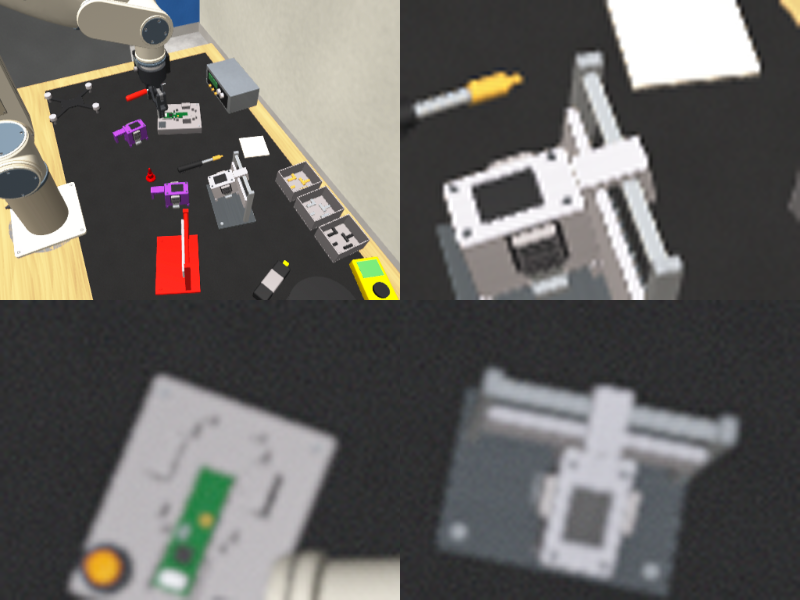

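The head hangs on the rail, tipped, with its body on the robot's side. The board is in the jig and the robot is clear, so I'm handing in.

```bash
python3 -c "
from rig import manip as m
m.sign_off();print(m.get_time())"
```

```text
the job is handed in; nothing more can be done
the job is handed in; nothing more can be done
```

The head is off the jig and hanging by its hook on the grey stand's rail, body on the robot's side. The job was handed in at about 19 s of the 54 s allowed.

- **Lift:** I pinched both buttons (fingers at 47.5 mm, so both fully in) and lifted the head straight up. The held load stayed at about 4 N, which fits a 0.3 kg head.
- **Hanging:** I lowered the hook until it touched the rail, at the height I had predicted (about 6 N of contact). Only then did I open the gripper, in steps, and withdraw upwards with no contact force.
- **Last pictures:** The head hangs tipped near the middle of the rail and the board is still in the jig. The other things look unmoved and the gripper is clear.
- **Disagreement:** The overhead and wrist cameras put the head up to about 7 mm apart sideways. I used the wrist values, and the pinch went cleanly.
- **Not checked:** I did not check the other objects' positions numerically, only by eye. The bottom edge of the board is partly hidden by the arm in the last overhead view.

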